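# Make up the pump-calibration kit in the caddy

### The job

Make up the pump-calibration kit in the white caddy, everything standing upright: the small vial with the orange cap in the orange cup, the vial with the black cap in the black cup, the black rubber bung in the blue cup, and the larger of the two brass weights in the yellow cup. Set things down, do not drop them; leave the smaller weight and the big orange-capped bottle where they stand.

Things in the scene. Friction and masses are not known exactly. Their poses are not given: they have to be found in the camera images.
- vial_orange: whitish clear sample vial with orange screw cap, body diameter 27 mm, cap diameter 24 mm, 62 mm high in all, cap from 52 mm up; about 30 g. Stands upright, loose; origin: centre of its underside, z up along its axis.
- vial_black: clear sample vial with black screw cap, body diameter 22 mm, cap diameter 20 mm, 50 mm high in all, cap from about 42 mm up; about 30 g. Stands upright, loose; origin: centre of its underside, z up along its axis.
- bung: solid black rubber bung, a cone frustum standing on its narrow end: 35 mm across the flat top, narrower below, 28 mm high; about 30 g. Stands upright, loose; origin: centre of its underside, z up along its axis.
- weight_large: larger brass weight, cylinder with a knob, 22 mm diameter, 36 mm high, about 100 g; for grasping it is as wide as 22 mm over its whole height. Stands upright, loose; origin: centre of its underside, z up along its axis.
- weight_small: smaller brass weight of the same shape, 17 mm diameter, 28 mm high; does not belong in the kit. Stands upright, loose; origin: centre of its underside, z up along its axis.
- bottle_orange: big whitish clear reagent bottle with orange cap, 62 mm diameter, 115 mm high; does not belong in the kit. Stands upright, loose; origin: centre of its underside, z up along its axis.
- cup_orange: orange round cup, outer diameter 60, inner 54, height 16, floor 3 mm; fixed. Origin: centre of its underside, 6 mm above the worktop; z up. The four cups stand 66 mm apart in a square, in any arrangement, in a fixed white caddy 140 mm square (sides along the cups' x and y) with a 12 mm high rim.
- cup_black: black round cup, outer diameter 60, inner 54, height 16, floor 3 mm; fixed. Origin: centre of its underside, 6 mm above the worktop; z up. The four cups stand 66 mm apart in a square, in any arrangement, in a fixed white caddy 140 mm square (sides along the cups' x and y) with a 12 mm high rim.
- cup_blue: blue round cup, outer diameter 60, inner 54, height 16, floor 3 mm; fixed. Origin: centre of its underside, 6 mm above the worktop; z up. The four cups stand 66 mm apart in a square, in any arrangement, in a fixed white caddy 140 mm square (sides along the cups' x and y) with a 12 mm high rim.
- cup_yellow: yellow round cup, outer diameter 60, inner 54, height 16, floor 3 mm; fixed. Origin: centre of its underside, 6 mm above the worktop; z up. The four cups stand 66 mm apart in a square, in any arrangement, in a fixed white caddy 140 mm square (sides along the cups' x and y) with a 12 mm high rim.
Things that resemble listed ones, but are neither listed nor needed, are in the scene too. Of the things shaped like the bung, the black one is meant.

How it is judged (in metres and radians):
At the end, for the whole second after the job is handed in: Each of the four kit parts stands upright (within 0.12 rad), at rest, on the floor of its own cup: its axis within 18 mm of the cup's axis and its underside less than 8 mm above the cup's underside. The smaller weight and the orange-capped bottle are within 25 mm of where they started (horizontal distance between vial_orange and cup_orange below 0.018 m and z of vial_orange in the frame of cup_orange below 0.008 m and angle between each of vial_orange, vial_black, bung, weight_large's own z axis and vertical below 0.12 rad and linear speed of each of vial_orange, vial_black, bung, weight_large below 0.02 m/s and horizontal distance between vial_black and cup_black below 0.018 m and z of vial_black in the frame of cup_black below 0.008 m and horizontal distance between bung and cup_blue below 0.018 m and z of bung in the frame of cup_blue below 0.008 m and horizontal distance between weight_large and cup_yellow below 0.018 m and z of weight_large in the frame of cup_yellow below 0.008 m and distance of each of weight_small, bottle_orange from where it was at the start of the episode below 0.025 m); the robot touches nothing.
It fails at once if the smaller brass weight or the orange-capped bottle is moved by more than 25 mm (distance of any of weight_small, bottle_orange from where it was at the start of the episode above 0.025 m).
It fails at once if a kit part is dropped (it moves faster than 0.7 m/s, as after a fall of 25 mm, with no finger touching it) ((linear speed of vial_orange above 0.7 m/s and contact force between the fingers and vial_orange below 0.02 N) or (linear speed of vial_black above 0.7 m/s and contact force between the fingers and vial_black below 0.02 N) or (linear speed of bung above 0.7 m/s and contact force between the fingers and bung below 0.02 N) or (linear speed of weight_large above 0.7 m/s and contact force between the fingers and weight_large below 0.02 N)).
It also fails if it takes over 109 s, if anything falls off the work surface, if the arm or the gripper's body presses on something with over 40 N, if the wrist force passes 120 N, or if a joint passes its speed limit or range.

### The arm

A 6-joint arm with a two-finger parallel gripper is mounted at the origin on a cart in front of the work surface, level with it; the furniture and walls round the work are solid. World frame = base frame: x ahead of the robot, y to its left, z up, the work surface at z = 0. Lengths are in mm, angles in rad, forces in N, time in s.
With the tool pointing down it reaches from about 375 to 925 mm from the base axis. Payload 5.7 kg.
Tool frame: the origin (TCP) lies between the finger pads; the fingertips stand 25 mm ahead of it and the grasp point (between the pads) lies 6 mm ahead of it; z points along the fingers, y is the line along which they close (so a half turn about z gives the same grasp; the last joint's range is limited). The gripper opens to 85 mm and grips with 20 to 120 N. Pads are 22 mm wide; open, the fingers measure 114 mm over their backs; the gripper's body (76 mm by 85 mm) begins 54 mm behind the grasp point. The pads swing forward as they close: fully open they stand 13 mm farther back than shut.
Start: joints at [-1.435, 0.359, 1.51, -0, 1.272, -0.115], TCP at [148.894, -581.203, 256.267] pointing down, gripper open.
Joint ranges: [-2.97, 2.97], [-1.01, 2.36], [0.21, 2.38], [-0.96, 4.11], [0.2, 2.71], [-2.98, 2.98]. Speed limits (rad/s): [2.39, 2.39, 3.14, 3.14, 3.14, 3.14].

### API

Orientations are given as a rotation vector (axis times angle).
In Python, from bench import env, hand, planner, state, grab_frame, workorder gives the robot as it stands. Calls block until the motion is done:
- env.move_to(position, orientation): joint-space move of the TCP to a pose.
- env.move_linear(position, ori=None, feed=150, guard=None): straight line of the TCP; ori=None keeps the orientation; feed is the mean speed in mm/s. With guard (N) it stops when the force on the tool has changed by that much, and returns True; else False.
- env.move_joints(angles): joint-space move.
- hand.gripper_open() and hand.close(effort=None): open the fingers fully, or close them until they stop; effort is the grip in N (None keeps the last).
- env.hold(seconds).
- planner.ik(position, orientation): joint angles nearest the present ones, or None.
- state(): the state.
- grab_frame(name): name is "side" or "top" or "wrist"; returns a dict with "frame" (384x512x3 uint8, red, green, blue), "fx", "fy", "cx", "cy" (pixels), "pose" (4x4, takes a point from camera to world coordinates). Camera axes: x right, y up, looking along -z (the intrinsics and any distortion apply to the point x, -y, -z); pixel columns grow to the right and rows downward; lengths in mm; the calibration is good to about 2 mm. A picture is of the moment at which its call begins. There is no depth.
A pose or a line that the arm cannot do raises env.Unreachable and nothing moves.
- workorder.sign_off(): hands the job in; it is judged then, once.
The state is a dict: "time_s": time; "joint_positions": joint angles; "joint_velocities": joint speeds; "tau": joint torques, N m; "tool_pos": TCP position; "orientation": TCP orientation; "ft_force": force on the tool from outside, world axes, zero at the start; "ft_torque": the same for the moment, N m; "finger_gap": finger opening in mm; "grasp_force": force on a finger pad.
Only numpy, scipy, OpenCV 4.12 (cv2) and the standard library are available. Lean on these libraries where they do the work, as an engineer would, in place of code of your own. Each camera call takes 0.05 s, during which the arm holds its last target. There are 200 camera calls.

## Working session

There is one attempt and no reset: what is moved stays moved. The work goes in short steps, each a Python script; the robot and the scene stay as the last script left them, time stands still between calls to the robot, and variables do not carry over. Pictures are saved under pics/ and viewed, at most 14 in all, crops included, and the job is handed in when it is done.

```bash
mkdir -p pics; ls
python3 - <<'E'
from bench import *
import cv2,pickle
for n in("top","side"):
    g=grab_frame(n);pickle.dump(g,open(f"pics/{n}0.pkl","wb"))
    cv2.imwrite(f"pics/{n}0.png",cv2.resize(g["frame"][:,:,::-1],(800,600),interpolation=cv2.INTER_CUBIC))
    print({k:v for k,v in g.items() if k!="frame"})
print(state())
E
```

```text
pics
{'fx': 357.2278637770769, 'fy': 357.2278637770769, 'cx': 260.87406315559025, 'cy': 187.7956949549193, 'pose': array([[ 3.97256514e-03,  9.90189419e-01, -1.39675099e-01,
         3.73546139e+02],
       [-9.99846193e-01,  1.54702081e-03, -1.74699035e-02,
         4.07859343e+01],
       [-1.70824333e-02,  1.39723016e-01,  9.90043266e-01,
         1.17796747e+03],
       [ 0.00000000e+00,  0.00000000e+00,  0.00000000e+00,
         1.00000000e+00]])}
{'fx': 388.8767414352308, 'fy': 388.8767414352308, 'cx': 251.82987551527583, 'cy': 198.43240612558796, 'pose': array([[-9.95120204e-01, -5.53879158e-02,  8.16575704e-02,
         6.43095819e+02],
       [ 9.66551194e-02, -3.80805032e-01,  9.19589754e-01,
         1.18933368e+03],
       [-1.98385462e-02,  9.22994966e-01,  3.84300306e-01,
         4.96176112e+02],
       [ 0.00000000e+00,  0.00000000e+00,  0.00000000e+00,
         1.00000000e+00]])}
{'time_s': 0.1, 'joint_positions': array([-1.43512867e+00,  3.59468485e-01,  1.51134281e+00, -1.73058503e-05,
        1.27253431e+00, -1.15098180e-01]), 'joint_velocities': array([ 0.00092911, -0.00083604, -0.00243065, -0.00121582,  0.00047536,
       -0.00012064]), 'tau': array([ 1.85305148e-04, -5.28651559e+01, -2.79350173e+01, -2.18432383e-04,
        5.05691220e-03,  3.16619818e-06]), 'tool_pos': array([ 148.79478981, -580.64490455,  255.50940429]), 'orientation': array([-3.11519076e+00, -3.92659542e-01,  5.42639690e-05]), 'ft_force': array([ 0.39887333,  0.21230835, -0.46384276]), 'ft_torque': array([ 0.0433828 ,  0.00740813, -0.01840899]), 'grasp_force': 0.0, 'finger_gap': 85.29293801275134}
```

View pics/top0.png

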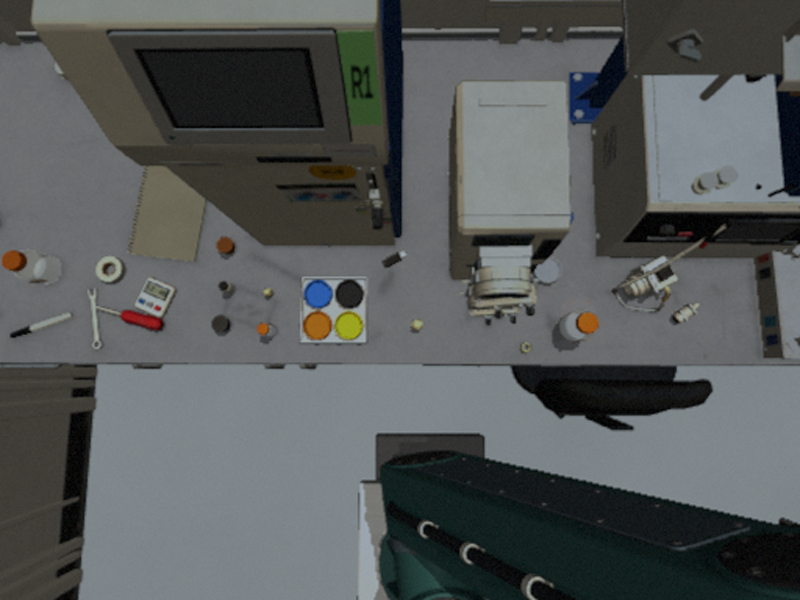

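View pics/side0.png

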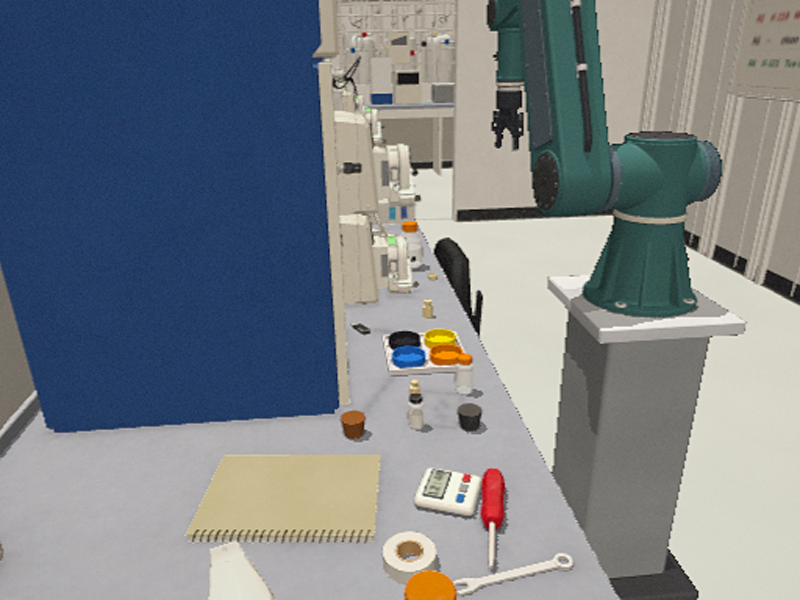

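The top view (800x600 pixels) shows the caddy at (335,310) with cups blue (318,294), black (350,293), orange (317,325) and yellow (349,325).

- **Vials:** orange-capped at (264,328), black-capped at (226,287).
- **Bungs:** black at (221,325), brown at (225,245).
- **Brass things:** (268,292), (417,325) and (526,347).
- **Orange-capped bottles:** (585,325) and (15,260).

Next I'll measure positions and sizes from both views.

```bash
cat > h.py <<'E'
import numpy as np,cv2,pickle
def ray(g,u,v):
    d=np.array([(u-g["cx"])/g["fx"],-(v-g["cy"])/g["fy"],-1.]); P=g["pose"]
    return P[:3,3],P[:3,:3]@d
def onz(g,u,v,z):
    o,d=ray(g,u,v); return o+d*(z-o[2])/d[2]
def proj(g,p):
    P=g["pose"]; q=P[:3,:3].T@(np.array(p,float)-P[:3,3])
    return np.array([g["cx"]-g["fx"]*q[0]/q[2], g["cy"]+g["fy"]*q[1]/q[2]])
E
python3 - <<'E'
from h import *
t=pickle.load(open("pics/top0.pkl","rb"));s=pickle.load(open("pics/side0.pkl","rb"))
k=.64
hsv=cv2.cvtColor(t["frame"],cv2.COLOR_RGB2HSV)
for n,lo,hi in(("blue",(100,120,60),(125,255,255)),("orange",(5,150,90),(18,255,255)),("yellow",(24,120,90),(34,255,255)),("dark",(0,0,0),(180,90,60)),("brass",(18,45,90),(34,170,255))):
    m=cv2.inRange(hsv,lo,hi); c,l,st,ce=cv2.connectedComponentsWithStats(m)
    for i in range(1,c):
        x,y=ce[i]
        if 8<st[i,4]<900 and y>140 and y<235: print(n,ce[i].round(1)/k.__float__(),st[i,2:],"z20:",onz(t,x,y,20).round(0)[:2])
for nm,u,v,z in(("orangevial cap",264,328,62),("blackvial",225,286,50),("bung",221,325,28),("brass1",268,292,30),("brass2",417,325,30),("brass3",526,347,5),("bottle",587,323,115),("bottle2",14,260,115),("machine front base",330,245,0),("scope base",505,320,0),("edge",335,363,0)):
    p=onz(t,u*k,v*k,z); print(nm,p.round(0),"side px800",(proj(s,p)/k).round(0))
ct=t["frame"][130:235,115:345]; cs=s["frame"][165:290,205:325]
cv2.imwrite("pics/crop1.png",cv2.resize(ct[:,:,::-1],(782,357),interpolation=cv2.INTER_CUBIC))
cv2.imwrite("pics/crop2.png",cv2.resize(cs[:,:,::-1],(576,600),interpolation=cv2.INTER_CUBIC))
E
```

```text
blue [317.34375 293.125  ] [ 18  18 251] z20: [537. 251.]
orange [223.90625 244.21875] [ 9  9 62] z20: [643. 454.]
orange [ 11.09375 259.6875 ] [ 11  12 107] z20: [609. 910.]
orange [316.71875 324.84375] [ 18  18 248] z20: [471. 250.]
orange [587.1875 322.1875] [ 13  13 136] z20: [ 477. -311.]
orange [262.34375 328.125  ] [ 7  7 39] z20: [463. 364.]
yellow [348.125 325.   ] [ 18  18 247] z20: [470. 185.]
dark [689.84375 223.4375 ] [ 4  5 10] z20: [ 687. -535.]
dark [700.      224.21875] [11  8 26] z20: [ 686. -556.]
dark [500.46875 239.0625 ] [ 42  10 246] z20: [ 654. -135.]
dark [544.84375 247.65625] [ 20  17 130] z20: [ 635. -228.]
dark [391.40625 259.84375] [12  9 58] z20: [609.  96.]
dark [532.65625 267.03125] [ 5  7 17] z20: [ 593. -201.]
dark [119.21875 275.9375 ] [ 9 12 21] z20: [574. 674.]
dark [663.90625 272.8125 ] [11 10 66] z20: [ 581. -474.]
dark [634.84375 272.03125] [11  7 23] z20: [ 583. -414.]
dark [473.28125 281.25   ] [ 6  7 13] z20: [563. -77.]
dark [348.59375 293.28125] [ 17  18 242] z20: [537. 185.]
dark [222.65625 285.46875] [ 6  6 26] z20: [553. 452.]
dark [648
[... 1289 characters left out ...]
5.     ] [ 7  6 21] z20: [471.  45.]
brass [340.9375  333.28125] [15 12 24] z20: [453. 200.]
brass [525.46875 347.03125] [ 7  7 22] z20: [ 426. -182.]
orangevial cap [460. 349.  62.] side px800 [463. 355.]
blackvial [548. 436.  50.] side px800 [415. 394.]
bung [469. 448.  28.] side px800 [470. 407.]
brass1 [538. 352.  30.] side px800 [414. 377.]
brass2 [470.  41.  30.] side px800 [428. 302.]
brass3 [ 427. -186.    5.] side px800 [432. 276.]
bottle [ 467. -281.  115.] side px800 [410. 223.]
bottle2 [589. 833. 115.] side px800 [428. 581.]
machine front base [645. 230.   0.] side px800 [345. 363.]
scope base [ 483. -144.    0.] side px800 [410. 285.]
edge [392. 213.   0.] side px800 [484. 350.]
```

View pics/crop2.png

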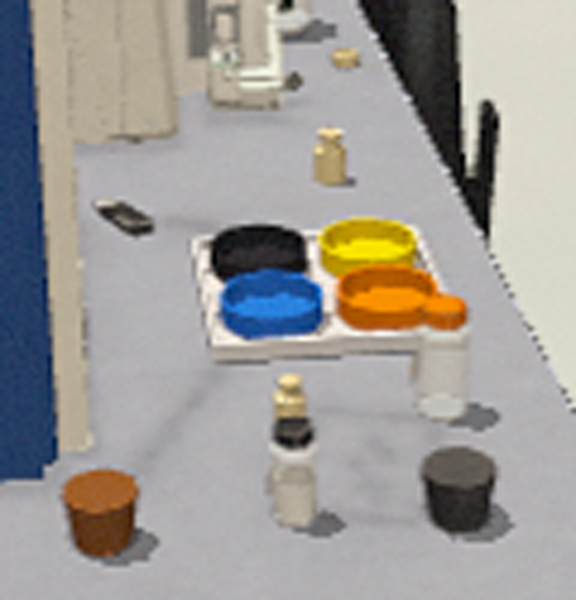

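The side crop shows the black bung at (458,490), the brown bung at (100,510), the black-capped vial at (293,470) and the orange-capped vial at (443,355). It also shows a brass weight at (330,157), another behind the black vial at (289,395), and a flat brass nut at (345,57).

- **Weights:** the one at about (470,41) mm measures roughly 22–23 mm wide, so it fits the larger. The one at (538,352) measures about 15–16 mm, so it fits the smaller. The flat nut is neither.
- **Bung:** the black one at about (469,448) is meant, not the brown one.

I'll move retracted and high, then confirm with the wrist camera.

```bash
cat >> h.py <<'E'
from scipy.spatial.transform import Rotation as Rn
def down(a): return (Rn.from_euler('z',a)*Rn.from_euler('x',np.pi)).as_rotvec()
def snap(n,f):
    from bench import grab_frame
    g=grab_frame(n); pickle.dump(g,open(f"pics/{f}.pkl","wb")); return g
E
python3 - <<'E'
from h import *
from bench import *
from math import pi
ph=np.arctan2(-581,149)
env.move_to([410*np.cos(ph),410*np.sin(ph),400],state()["orientation"])
q=np.array(state()["joint_positions"])
q[0]=np.arctan2(41,470); env.move_joints(q)
print(state()["tool_pos"],state()["joint_positions"])
for a in (pi/4,-pi/4,3*pi/4,-3*pi/4): print(a,planner.ik([470,41,200],down(a)),planner.ik([548,436,200],down(a)))
env.move_to([410,36,330],down(pi/4)); 
print(state()["tool_pos"],state()["joint_positions"],state()["time_s"])
g=snap("wrist","w1"); print(g["pose"].round(2),g["fx"],g["cx"],g["cy"],proj(g,[470,41,30]))
cv2.imwrite("pics/w1.png",cv2.resize(g["frame"][:,:,::-1],(800,600)))
E
```

```text
[397.53989675 103.17052893 399.37667996] [ 8.57305678e-02 -3.76535633e-02  1.64994564e+00 -4.25887892e-04
  1.53118059e+00 -1.68374315e-01]
0.7853981633974483 [-5.95515317e-02  2.40692753e-01  1.84844309e+00 -4.44089210e-16
  1.05245681e+00  7.25846632e-01] [ 5.73516912e-01  5.48870017e-01  1.33460371e+00 -4.44089210e-16
  1.25811893e+00  1.35891508e+00]
-0.7853981633974483 [-5.95515317e-02  2.40692753e-01  1.84844309e+00 -4.44089210e-16
  1.05245681e+00  2.29664296e+00] [ 5.73516912e-01  5.48870017e-01  1.33460371e+00 -4.44089210e-16
  1.25811893e+00  2.92971140e+00]
2.356194490192345 [-0.05955153  0.24069275  1.84844309  0.          1.05245681 -0.8449497 ] [ 5.73516912e-01  5.48870017e-01  1.33460371e+00 -4.44089210e-16
  1.25811893e+00 -2.11881251e-01]
-2.356194490192345 [-0.05955153  0.24069275  1.84844309  0.          1.05245681 -2.41574602] [ 0.57351691  0.54887002  1.33460371  0.          1.25811893 -1.78267758]
[410.26572304  35.64188671 330.31091079] [-8.15717663e-02  7.99532397e-03  1.77141963e+00  1.53973829e-04
  1.36174507e+00  7.02988387e-01] 3.975
[[ 7.1000e-01  6.8000e-01  2.0000e-01  4.6007e+02]
 [-7.1000e-01  6.8000e-01  2.0000e-01  8.4850e+01]
 [ 0.0000e+00 -2.8000e-01  9.6000e-01  4.4778e+02]
 [ 0.0000e+00  0.0000e+00  0.0000e+00  1.0000e+00]] 267.61449602367856 258.1335881992912 186.6614230603589 [282.95807624 125.66159484]
```

View pics/w1.png

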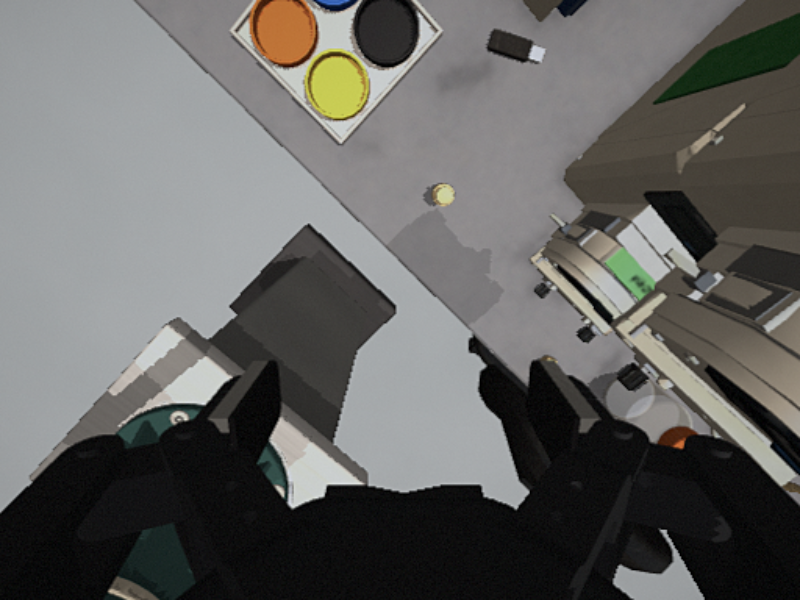

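The wrist view shows the weight at (442,194), which is within 1–2 px of the predicted position. Next I'll take a wrist view of the left cluster and compare the two weights.

Run:
```python
from h import *
from bench import *
from math import pi
def brass(g,p):
    hsv=cv2.cvtColor(g["frame"],cv2.COLOR_RGB2HSV); m=cv2.inRange(hsv,(18,45,90),(34,190,255))
    c,l,st,ce=cv2.connectedComponentsWithStats(m); u=proj(g,p)
    i=1+np.argmin([np.hypot(*(ce[i]-u))-st[i,4]*.0 if st[i,4]>10 else 999 for i in range(1,c)])
    d=abs((np.array(g["pose"])[:3,:3].T@(np.array(p)-g["pose"][:3,3]))[2])
    print("brass",u,ce[i],st[i],"width mm",st[i,2]*d/g["fx"],"height",st[i,3]*d/g["fx"],onz(g,*ce[i],25))
brass(pickle.load(open("pics/w1.pkl","rb")),[470,41,25])
env.move_to([410,310,330],down(pi/4)); print(state()["tool_pos"],state()["time_s"])
g=snap("wrist","w2"); brass(g,[538,352,22])
for p in([460,349,62],[548,436,50],[469,448,28],[537,251,22],[470,185,22]): print(p,proj(g,p)/.64)
cv2.imwrite("pics/w2.png",cv2.resize(g["frame"][:,:,::-1],(800,600)))
```

```text
brass [282.66792447 125.47097951] [283.48466258 124.20245399] [277 117  14  15 163] width mm 21.596302952000975 height 23.138896020001045 [472.20453958  41.49456395  25.        ]
[410.07725149 309.29529895 330.08040118] 5.0917
brass [298.45018126  73.37747717] [296.70175439  70.0877193 ] [291  64  12  13 114] width mm 17.696705572210963 height 19.171431036561874 [538.66152187 357.1321264   25.        ]
[460, 349, 62] [410.59749953 178.28961678]
[548, 436, 50] [411.89910072  24.53035136]
[469, 448, 28] [340.94840137  91.35762785]
[537, 251, 22] [534.55217529 193.05704913]
[470, 185, 22] [526.09377912 284.55721934]
```

View pics/w2.png

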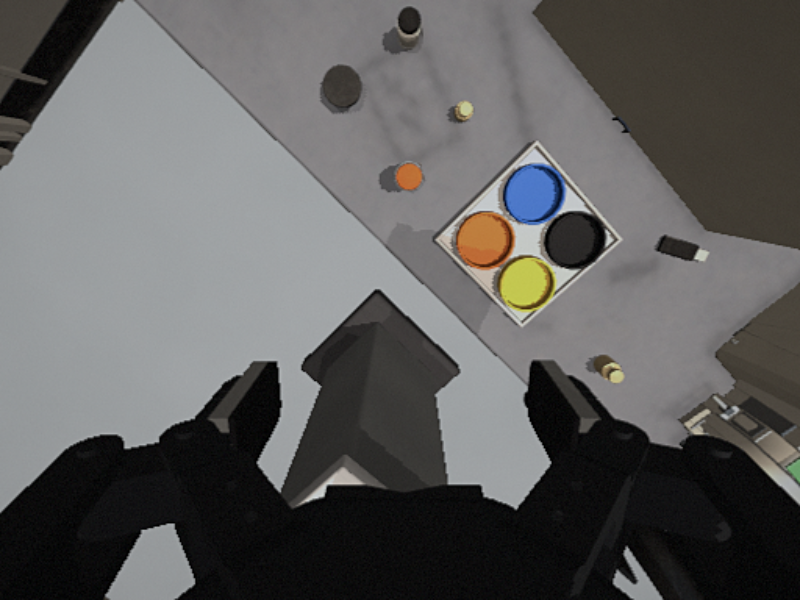

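The wrist view shows:

- **Kit parts:** orange vial cap (409,176), black vial cap (409,20), black bung (342,87).
- **Weights:** smaller brass weight (463,110), larger (610,368).
- **Cups:** blue (534,193), black (575,240), orange (485,240), yellow (526,284).

All are within 5 px of prediction. The measured weight widths are 21.6 mm and 17.7 mm, so the one at (471,41) is the larger. I'll refine the positions and place the orange vial first.

```bash
cat >> h.py <<'E'
def kit(obj,cup,h,eff,over=1.0,a=np.pi/4):
    """h = grasp-point height above the object's underside"""
    from bench import env,hand,state
    o=down(a); zt=h-6; hi=230
    env.move_to([*obj,hi],o); env.move_linear([*obj,zt+30],feed=200)
    print("touch",env.move_linear([*obj,zt],feed=60,guard=8))
    hand.close(eff); print("gap",state()["finger_gap"],state()["grasp_force"])
    env.move_linear([*obj,zt+25],feed=60); env.move_linear([*obj,hi],feed=200)
    print("lifted gap",state()["finger_gap"],state()["grasp_force"])
    env.move_to([*cup,hi],o); env.move_linear([*cup,zt+9+20],feed=150)
    env.move_linear([*cup,zt+9+over+2],feed=40)
    print("contact",env.move_linear([*cup,zt+9-1.5],feed=10,guard=4),state()["tool_pos"],"expect z",zt+9)
    env.hold(.2); hand.gripper_open(); env.move_linear([*cup,hi],feed=150)
    print("t",state()["time_s"])
E
sed -i 's/zt=h-6;/zt=h+6;/' h.py   # grasp point lies 6 mm below the TCP
python3 - <<'E'
from h import *
k=.64
t=pickle.load(open("pics/top0.pkl","rb"));g=pickle.load(open("pics/w2.pkl","rb"))
for n,u,v,z,a,b in(("vo",409,176,62,264,328),("vb",409,20,50,224.5,286),("bung",342,87,28,221,325)):
    print(n,onz(g,u*k,v*k,z).round(1),onz(t,a*k,b*k,z).round(1))
for n,u,v,tp in(("blue",534,193,(318,294)),("black",575,240,(349.5,293.5)),("orange",485,240,(317.3,325.3)),("yellow",526.5,284,(348.7,325.5))):
    print(n,onz(g,u*k,v*k,20).round(1),onz(t,tp[0]*k,tp[1]*k,20).round(1))
E
```

```text
vo [460.4 351.4  62. ] [460.3 349.   62. ]
vb [548.6 440.1  50. ] [547.5 437.4  50. ]
bung [472.4 449.8  28. ] [469.  448.4  28. ]
blue [537.  250.9  20. ] [535.4 249.5  20. ]
black [536.4 184.9  20. ] [536.6 183.2  20. ]
orange [471.  250.4  20. ] [469.5 249.2  20. ]
yellow [470.7 184.3  20. ] [469.3 183.7  20. ]
```

Run:
```python
from h import *
kit((460.4,350.5),(470.5,250),45,30)
```

```text
touch False
gap 25.300911365704117 30.87627920525847
lifted gap 25.720439699873587 30.794144674146082
contact True [470.591218   250.2347722   60.02736674] expect z 60
t 13.9583
```

Run:
```python
from h import *
kit((548.2,439),(536.7,184.5),36,30)
kit((471,449.2),(536.5,250.5),33.5,30)
from bench import *
env.move_to([410,260,330],down(np.pi/4)); g=snap("wrist","w3")
cv2.imwrite("pics/w3.png",cv2.resize(g["frame"][:,:,::-1],(800,600)))
```

```text
touch False
gap 20.536727223217692 29.915051269344985
lifted gap 20.4955789421971 29.724702133680694
contact True [536.98189354 184.56970102  51.22778183] expect z 51
t 23.8667
touch False
gap 32.69942281325499 29.702011839835905
lifted gap 32.681781825015044 29.789539016783237
contact True [536.75187373 250.57744806  49.0253841 ] expect z 48.5
t 33.7417
```

View pics/w3.png

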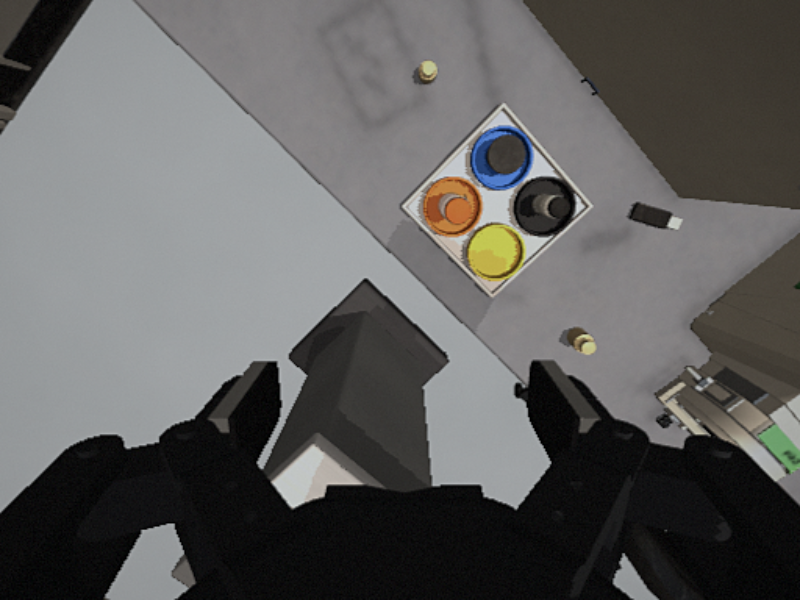

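The wrist view shows the orange vial standing at (455,209), the black vial at (552,205) and the bung at (506,153), each inside its own cup. The yellow cup at (496,250) is still empty, so the larger weight goes next.

Run:
```python
from h import *
kit((471.5,41.3),(470.2,184.2),34.5,40)
from bench import *
env.move_to([410,60,330],down(np.pi/4))
g=snap("side","s4"); print(state()["time_s"])
cv2.imwrite("pics/s4.png",cv2.resize(g["frame"][185:265,220:320][:,:,::-1],(750,600),interpolation=cv2.INTER_CUBIC))
for n,p in dict(vo_axis_top=(471,250,71),vb_top=(536.7,184.5,59),bung_top=(536.7,250.5,37),w_top=(470.3,184.2,45)).items(): print(n,(proj(g,p)-[220,185])*7.5)
```

```text
touch False
gap 19.095557458989223 39.02882010457688
lifted gap 19.395353941656847 39.11145810387097
contact True [470.46031797 184.27185895  49.86541447] expect z 49.5
t 44.2167
44.9833
vo_axis_top [487.73450932 171.33017959]
vb_top [284.90060434 140.41552921]
bung_top [306.16033809 268.78927241]
w_top [458.42836147 163.97052989]
```

View pics/s4.png

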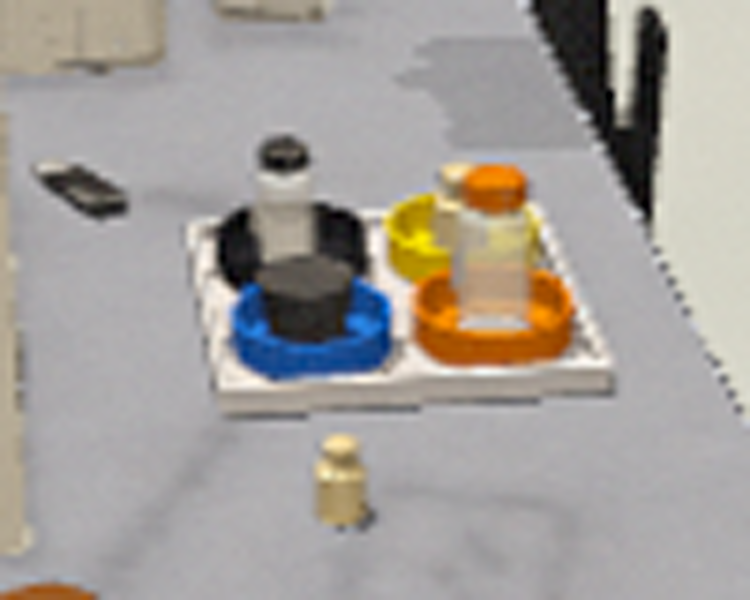

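The side crop shows all four parts upright in their cups: black vial top (283,145), bung top (306,270), orange vial top (496,175) and weight top (458,170). Each is within about 1 native pixel (3 mm) of where it should be. The smaller weight at (341,480) hasn't been touched.

```bash
python3 -c "
from bench import *
print(workorder.sign_off())"
```

```text
the job is handed in; nothing more can be done
None
```

The kit is made up and handed in after about 45 s on the robot's clock: all four parts stand upright in their own cups, and the smaller weight and the big orange-capped bottle were left alone; no verdict was returned.

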